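# Power up a module through the variable transformer

### The job

Bring up the bench supply with one fingertip, gripping nothing: first push the transformer's red pointer arm all the way back to zero (the thick white bar), then push the breaker's blue toggle fully over to on, then push the pointer arm clockwise up the scale until its tip points at the green mark, and leave it there. Push, don't ram, and leave the loose things on the bench where they are.

Things in the scene. Friction and masses are not known exactly. Their poses are not given: they have to be found in the camera images.
- variac: Bench variable transformer: fixed beige box 190 x 190 mm, top at 120 mm. Origin: centre of its underside; z up, the dial's axis. On top a black dial disc of radius 88 mm. In its frame the scale's zero (thick white bar at the rim) lies 135 degrees from its x axis, counter-clockwise from above; the scale (white ticks) runs 270 degrees clockwise from there, leaving the quarter around -x blank.
- dial_centre (a point): Centre of the dial's upper face, 125 mm above the bench, on the pointer's axis.
- pointer (a joint): Angle of the red pointer arm, rad: 0 at the zero stop (over the thick white bar), growing clockwise seen from above, to 4.71 at the other stop. The arm's direction in the transformer's frame is 2.356 minus this value. It turns with steady light friction (about 2.5 N at 50 mm from the axis) and stays where it is left.
- pointer_tip (a point): Tip of the red pointer arm, 75 mm from the axis, at half the arm's height (142 mm above the bench). The arm is a bar 10 mm wide with upright sides, from 131 to 153 mm above the bench, running from a black round hub (34 mm across, top at 160 mm) out to the tip; the last 5 mm are 4 mm wide.
- mark_edge (a point): Middle of the inner edge of the green working mark: a green tab on the dial's rim, 18 mm wide along the rim, 12 mm long, 4 mm thick, its inner edge 77 mm from the axis. It is fixed; its place on the scale changes from run to run, always well away from zero.
- breaker: Two-pole white circuit breaker on an aluminium plate (120 x 70 mm), fixed to the bench. Origin at the centre of its underside, z up; breaker 85 mm long in its x, 36 mm wide in its y; its raised middle (45 mm long in x) is 65 mm high. The toggle is pushed over towards its +x to switch on.
- toggle (a joint): Angle of the breaker's blue toggle, rad: 0 off (leaning 0.6 rad to the breaker's -x), 1.2 fully on (leaning 0.6 rad to its +x). It turns about the breaker's y direction, 60 mm above the bench, stiffly (about 2 N at the tip) and stays where it is left.
- toggle_tip (a point): Middle of the upper end of the blue toggle, 32 mm from its pivot; the toggle is a flat paddle 32 mm wide and 8 mm thick, its top about 87 mm above the bench when off or on.
- screwdriver: Bystander, loose: orange-handled screwdriver lying on the bench, about 200 mm long.
- meter: Bystander, loose: red handheld multimeter lying flat, 170 x 80 x 32 (dial to 40) mm; origin at its underside.
- glue: Bystander, loose: small red glue bottle, 40 across, 120 tall mm; origin at its underside.
- board: Bystander, loose: green circuit board on a black carrier, 100 x 70, 26 high mm; origin at its underside.
- reel: Bystander, loose: aluminium solder reel standing on its flange, 60 across, 38 high mm; origin at its underside.
- relay: Bystander, loose: black relay block with brown top, 70 x 80 x 55 mm; origin at its underside.
- mug: Bystander, loose: blue mug, 76 across, 90 high mm; origin at its underside.
Things that resemble listed ones, but are neither listed nor needed, are in the scene too. Leave any yellow look-alike of the breaker alone.

How it is judged (in metres and radians):
On the way, in this order (a step that is already met when the one before it is completed fails the run):
1. the pointer is back at zero, with the breaker off (value of joint pointer below 0.13 rad and value of joint toggle below 0.5 rad), for 0.2 s.
2. the breaker is switched on while the pointer is at zero (value of joint toggle above 1 rad and value of joint pointer below 0.2 rad), for 0.2 s.
3. the pointer tip is at the green mark (horizontal distance between pointer_tip and mark_edge below 0.0095 m and value of joint toggle above 1 rad), for 0.2 s.
At the end, for the whole second after the job is handed in: The pointer's tip points inside the 18 mm wide green mark (tip within 9.5 mm of the middle of the mark's inner edge), the pointer is at rest, and the breaker toggle is still on (above 1.0 rad) (all of step 3 and velocity of joint pointer between -0.05 and 0.05 rad/s); the robot touches nothing.
It fails at once if a loose thing on the bench is picked up or pushed more than 25 mm (distance of any of screwdriver, meter, glue, board, reel, relay, mug from where it was at the start of the episode above 0.025 m).
It fails at once if the transformer or the breaker, or a moving part on them, is pushed harder than 40 N (contact force between the fingers and variac above 40 N or contact force between the fingers and breaker above 40 N).
It fails at once if the pointer arm or the toggle is gripped (fingers press on both of its sides at once) ((contact force between the fingers and pointer_c1 above 3 N and contact force between the fingers and pointer_c2 above 3 N) or (contact force between the fingers and toggle_c0 above 3 N and contact force between the fingers and toggle_c1 above 3 N)).
It also fails if it takes over 72 s, if anything falls off the work surface, if the arm or the gripper's body presses on something with over 40 N, if the wrist force passes 120 N, or if a joint passes its speed limit or range.

### The arm

A 6-joint arm with a two-finger parallel gripper is mounted at the origin on the work surface. World frame = base frame: x ahead of the robot, y to its left, z up, the work surface at z = 0. Lengths are in mm, angles in rad, forces in N, time in s.
With the tool pointing down it reaches from about 275 to 825 mm from the base axis. Payload 5.2 kg.
Tool frame: the origin (TCP) lies on the centre line of the jaws, within the pads' length; the fingertips stand 11 mm ahead of it and the grasp point (between the pads) lies 8 mm behind it; z points along the fingers, y is the line along which they close (so a half turn about z gives the same grasp; the last joint's range is limited). The gripper opens to 93 mm and grips with 3 to 60 N. Pads are 15 mm wide; open, the fingers measure 128 mm over their backs; the gripper's body (75 mm by 188 mm) begins 65 mm behind the grasp point.
Start: joints at [1.073, 0.259, 1.535, -0, 1.348, -0.203], TCP at [159.78, 526.285, 229.653] pointing down, gripper open.
Joint ranges: [-3.14, 3.14], [-0.91, 2.08], [0.19, 2.58], [-1.22, 4.36], [0.22, 2.71], [-3.12, 3.12]. Speed limits (rad/s): [2.57, 2.57, 3.14, 3.14, 3.14, 3.14].

### API

Orientations are given as a rotation vector (axis times angle).
In Python, from cell import sense, read_camera, camera_info, job_done gives the robot as it stands.
- The arm moves only by the tool apply_moves, never from a script. Its argument "steps" is a list of rows, each a list of 5 numbers: the shift along the tool's x, y, z scaled (see below), then the turn about the tool's z scaled (see below), then the closure, from -1 (fully open) to 1 (shut). In form: [[tx, ty, tz, yaw, grip], ...]. A call has exactly 5 rows; each row is the pose to reach, as a shift and turn from the pose commanded when the call began, along the tool's axes at that moment; what a row does not reach only later rows make up. The controller multiplies each number of a shift by 0.3 m and each number of a turn by 30 degrees. A row lasts 1/12 s, in which the tool goes at most 41.7 mm and 7.16 degrees, less where a joint would pass 70% of its speed; a pose out of reach is approached as far as the arm can. A call with a number of a shift or a turn outside -1 to 1 is refused whole. A call with a gripper value outside its range is refused whole. The fingers move at their own pace and stop on an object; "newtons" is the grip in N (left out, the last holds). Time passes only in rows, so rows that repeat a pose let the fingers close, or fill a call up. It gives the time, the measured TCP pose, the force, the opening and the grip force at its end, in the units of the state.
- sense(): the state, without advancing time (a new reading comes with each control period).
- read_camera(name): name is "scene" or "top" or "wrist"; returns (picture, depth): 480x640x3 uint8, red, green, blue; 480x640 float32, mm along the optical axis (not along the pixel's ray), 0 where there is no reading.
- camera_info(name): a dict with "K" (3x3 intrinsics, pixels), "rvec" (rotation vector, rad) and "tvec" (3), from world to camera coordinates, as OpenCV has them; the wrist camera has in their place "hand_eye" (4x4, takes a point from camera to tool coordinates, whose origin is the TCP and whose axes are the flange's). Camera axes: x right, y down, z forward; pixel columns grow to the right and rows downward; lengths in mm; the calibration is good to about 2 mm. A picture is of the moment at which its call begins: read the wrist's pose just before it. camera_info takes no time and is no camera call.
- job_done(): hands the job in; it is judged then, once.
The state is a dict: "time_s": time; "joint_pos": joint angles; "qvel": joint speeds; "joint_torque": joint torques, N m; "eef_pos": TCP position; "eef_rot": TCP orientation; "ft_force": force on the tool from outside, world axes, zero at the start; "ft_torque": the same for the moment, N m; "opening": finger opening in mm; "grip_force": force on a finger pad.
Only numpy, scipy, OpenCV 4.12 (cv2) and the standard library are available. Lean on these libraries where they do the work, as an engineer would, in place of code of your own. Each camera call takes 0.05 s, during which the arm holds its last target. There are 200 camera calls.

## Working session

There is one attempt and no reset: what is moved stays moved. The work goes in short steps, Python scripts to look and compute and a tool call to move; the robot and the scene stay as the last step left them, time stands still between calls to the robot, and variables do not carry over. Pictures are saved under pics/ and viewed, at most 10 in all, crops included, and the job is handed in when it is done.

Besides the shell and the picture viewer there is one more tool, called as name([rows], argument=value, ...), one row to a line, values as JSON. apply_moves: Moves the arm, as the interface text tells. Shifts and turns lie within -1 to 1; 1 stands for 0.3 m of shift or 30 degrees of turn. Its arguments: {"type":"object","properties":{"steps":{"type":"array","items":{"type":"array","items":{"type":"number"}}},"newtons":{"type":"number"}},"required":["steps"]}

```bash
mkdir -p pics; ls
cat > h.py <<'E'
import numpy as np, cv2
from cell import *
R=lambda v: cv2.Rodrigues(np.array(v,float))[0]
def world(cam,uv,depth,st=None):
    i=camera_info(cam);K=np.array(i["K"])
    p=np.linalg.inv(K)@np.array([uv[0],uv[1],1.])*depth
    if cam=="wrist":
        p=(np.array(i["hand_eye"])@np.r_[p,1])[:3]
        return R(st["eef_rot"])@p+np.array(st["eef_pos"])
    return R(i["rvec"]).T@(p-np.array(i["tvec"]).ravel())
def snap(cam,name):
    st=sense();im,d=read_camera(cam)
    cv2.imwrite(f"pics/{name}.png",im[:,:,::-1]);np.savez(f"pics/{name}.npz",im=im,d=d,pos=st["eef_pos"],rot=st["eef_rot"])
    return im,d,st
def at_height(cam,uv,z,st=None):
    a=world(cam,uv,100.,st);b=world(cam,uv,1000.,st)
    return a+(b-a)*(z-a[2])/(b[2]-a[2])
E
python3 - <<'E'
from h import *
a=snap("top","top");b=snap("scene","scene")
s=sense();print(s)
print(camera_info("top"),camera_info("wrist"))
E
```

```text
pics
{'time_s': 0.1, 'joint_pos': array([ 1.07320270e+00,  2.59277293e-01,  1.53594574e+00,  2.20613638e-05,
        1.34801099e+00, -2.02801656e-01]), 'qvel': array([ 0.00132749, -0.00012887, -0.00323432,  0.00159857, -0.00012564,
        0.00104131]), 'joint_torque': array([ 2.62396788e-03, -4.38208580e+01, -2.84643227e+01,  7.24368682e-02,
        3.62359278e-02, -1.84664196e-05]), 'eef_pos': array([159.54216542, 525.86682183, 228.90816904]), 'eef_rot': array([-4.61305055e-01, -3.10694889e+00,  2.40972410e-03]), 'ft_force': array([ 0.01999647, -0.09508115,  0.1066294 ]), 'ft_torque': array([-0.01335248,  0.0210258 ,  0.02166553]), 'grip_force': 0.0, 'opening': 93.19351441264976}
{'K': array([[442.26199285,   0.        , 318.62959783],
       [  0.        , 442.26199285, 240.87485602],
       [  0.        ,   0.        ,   1.        ]]), 'rvec': array([ 2.26922347, -1.93024996,  0.20478287]), 'tvec': array([ -65.82622197,  519.42159042, 1087.60066189])} {'K': array([[407.96970429,   0.        , 315.55177685],
       [  0.        , 407.96970429, 236.13471933],
       [  0.        ,   0.        ,   1.        ]]), 'hand_eye': array([[ 2.99504075e-04, -9.58210736e-01, -2.86063099e-01,
         7.87747676e+01],
       [ 9.99999893e-01,  1.86179352e-04,  4.23350618e-04,
        -3.98575644e-01],
       [-3.52400065e-04, -2.86063195e-01,  9.58210689e-01,
        -1.55083455e+02],
       [ 0.00000000e+00,  0.00000000e+00,  0.00000000e+00,
         1.00000000e+00]])}
```

View pics/top.png

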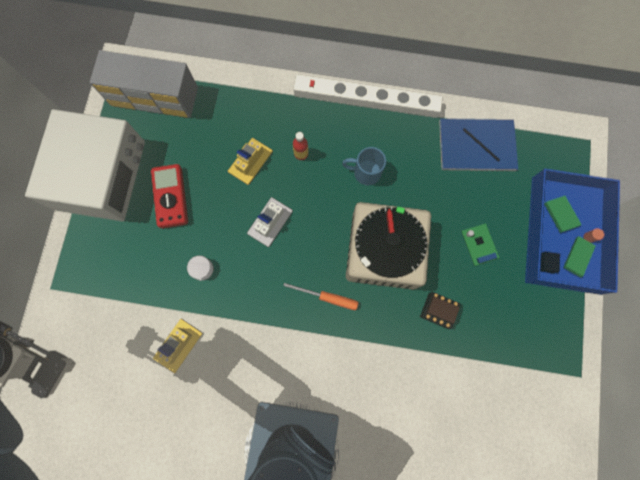

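View pics/scene.png

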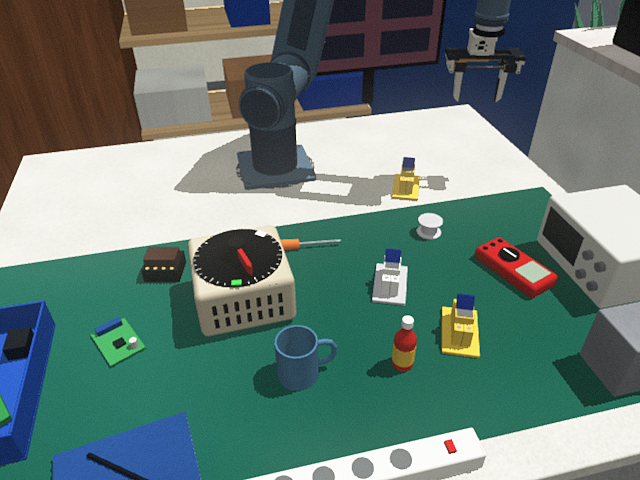

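The top view shows the variac at (391,242), with its pointer tip near (389,211), the green mark at (401,210) and the white zero bar at (366,262). The breaker candidates are white at (270,220) and yellow at (250,160) and (178,345). The white one fits. I'll confirm it in an enlarged crop.

Run:
```python
import cv2
a=cv2.imread("pics/top.png")
c=cv2.resize(a[192:297,340:440],None,fx=4.,fy=5.0*0.8,interpolation=cv2.INTER_CUBIC)
b=cv2.resize(a[192:248,240:300],None,fx=6.5,fy=6.5,interpolation=cv2.INTER_CUBIC)
import numpy as np
o=np.zeros((420,800,3),np.uint8);o[:c.shape[0],:c.shape[1]]=c;o[:b.shape[0],405:405+b.shape[1]]=b
cv2.imwrite("pics/c1.png",o)
```

```text
(no output)
```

View pics/c1.png

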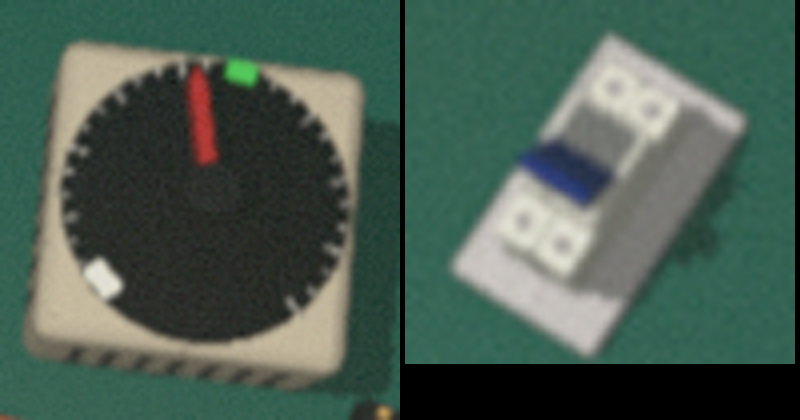

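Run:
```python
from h import *
f=lambda x,y:(x/4+340,y/4+192)
g=lambda x,y:((x-405)/6.5+240,y/6.5+192)
np.set_printoptions(precision=1,suppress=True)
T=lambda n,u,z:print(n,at_height("top",u,z))
C=at_height("top",f(206,201),125)
for n,u,z in[("C",f(206,201),125),("hub",f(214,187),160),("tip",f(197,68),153),("mark",f(242,72),129),("bar",f(103,279),126)]:
    p=at_height("top",u,z);q=p-C;print(n,p,np.hypot(*q[:2]),np.degrees(np.arctan2(q[1],q[0])))
for u in[(612,33),(747,118),(592,357),(452,267)]:T("plate",g(*u),5)
T("tog",g(567,168),87)
d=np.load("pics/top.npz")["d"]
for u in[(560,165),(600,130),(570,180),(590,195),(540,240)]:
    q=g(*u);dd=d[int(round(q[1])),int(round(q[0]))];print(u,world("top",q,dd))
s=sense();print(R(s["eef_rot"]))
for n,u,z in[("glue",(300,145),60),("mug",(368,165),80),("screwtip",(285,286),5),("handle",(356,305),15),("relay",(442,310),50),("board",(480,243),20)]:T(n,u,z)
```

```text
C [ 533.5 -158.2  125. ] 0.0 0.0
hub [ 534.4 -157.   160. ] 1.5340437988028877 52.308601405909776
tip [ 606.7 -138.8  153. ] 75.74211347088236 14.846984564473455
mark [ 616.1 -169.2  129. ] 83.30397794858334 -7.588723307290426
bar [ 476.  -103.3  126. ] 79.49031836904643 136.2642117542922
plate [634.3 166.6   5. ]
plate [606.8 103.8   5. ]
plate [495.6 149.4   5. ]
plate [523.7 213.8   5. ]
tog [553.4 161.1  87. ]
(560, 165) [555.6 165.   80.8]
(600, 130) [577.2 155.2  61.3]
(570, 180) [549.1 159.3  85.7]
(590, 195) [545.8 151.4  80. ]
(540, 240) [530.9 172.   52. ]
[[-1.   0.3 -0. ]
 [ 0.3  1.  -0. ]
 [ 0.  -0.  -1. ]]
glue [774.1 109.8  60. ]
mug [739.  -77.5  80. ]
screwtip [399.2  87.9   5. ]
handle [ 379.2 -103.3   15. ]
relay [ 398.8 -315.7   50. ]
board [ 593.7 -405.4   20. ]
```

The white breaker is the one: its centre is about (565,158), its +x direction is (0.92,-0.39), and the blue toggle leans to the robot side (off). On the variac, the centre is about (533.5,-158), the pointer is at about 15°, the mark at -8° and the bar at 136° (world). Next is a helper that turns targets into move rows.

```bash
cat > plan.py <<'E'
# commanded pose [x,y,z,psi(deg of tool y)] kept in cmd.json; plan(list of targets) prints calls of 5 rows
import json,numpy as np,os
def cur(): return json.load(open("cmd.json"))
def plan(targets,grip=1):
    """targets: list of calls, each list of 5 poses"""
    c=np.array(cur(),float)
    for call in targets:
        a=np.radians(c[3]);ty=np.array([np.cos(a),np.sin(a)]);tx=np.array([-np.sin(a),np.cos(a)])
        rows=[];e=c
        for t in call:
            t=np.array(t,float);d=t[:2]-c[:2]
            r=np.round([d@tx/300,d@ty/300,-(t[2]-c[2])/300,-(t[3]-c[3])/30],3);rows.append([*r.tolist(),grip])
            e=np.r_[c[:2]+300*(r[0]*tx+r[1]*ty),c[2]-300*r[2],c[3]-30*r[3]]
        assert np.abs(np.array(rows)).max()<=1
        print(json.dumps(rows));c=e
    json.dump(c.tolist(),open("cmd.json","w"));print("end",c.round(1))
def line(end,ncalls,hold=0):
    """straight to end over ncalls calls; last `hold` rows repeat the end"""
    c=np.array(cur(),float);n=5*ncalls-hold
    p=[c+(np.array(end)-c)*min(1,(i+1)/n) for i in range(5*ncalls)]
    plan([p[i:i+5] for i in range(0,len(p),5)])
E
python3 - <<'E'
import json
from h import *
from plan import *
r=R(sense()["eef_rot"]);psi=np.degrees(np.arctan2(r[1,1],r[0,1]));print(psi)
json.dump([159.78,526.285,229.653,psi],open("cmd.json","w"))
line([582,-171,235,-15],6,3)
E
```

```text
73.10940022751448
[[-0.075, -0.067, -0.001, 0.109, 1], [-0.15, -0.134, -0.001, 0.218, 1], [-0.225, -0.202, -0.002, 0.326, 1], [-0.3, -0.269, -0.003, 0.435, 1], [-0.374, -0.336, -0.003, 0.544, 1]]
[[-0.091, -0.043, -0.001, 0.109, 1], [-0.182, -0.087, -0.002, 0.217, 1], [-0.273, -0.13, -0.002, 0.326, 1], [-0.364, -0.174, -0.003, 0.435, 1], [-0.454, -0.217, -0.004, 0.544, 1]]
[[-0.1, -0.016, -0.0, 0.109, 1], [-0.199, -0.033, -0.001, 0.217, 1], [-0.298, -0.049, -0.002, 0.326, 1], [-0.398, -0.065, -0.002, 0.435, 1], [-0.497, -0.081, -0.003, 0.544, 1]]
[[-0.1, 0.012, -0.001, 0.108, 1], [-0.2, 0.024, -0.001, 0.217, 1], [-0.3, 0.037, -0.002, 0.326, 1], [-0.4, 0.049, -0.003, 0.435, 1], [-0.499, 0.061, -0.003, 0.544, 1]]
[[-0.093, 0.04, -0.001, 0.108, 1], [-0.185, 0.08, -0.002, 0.217, 1], [-0.277, 0.12, -0.002, 0.326, 1], [-0.37, 0.16, -0.003, 0.435, 1], [-0.462, 0.2, -0.004, 0.543, 1]]
[[-0.078, 0.064, -0.0, 0.109, 1], [-0.155, 0.129, -0.001, 0.218, 1], [-0.155, 0.129, -0.001, 0.218, 1], [-0.155, 0.129, -0.001, 0.218, 1], [-0.155, 0.129, -0.001, 0.218, 1]]
end [ 582.1 -171.   235.1  -15. ]
```

apply_moves([
  [-0.075, -0.067, -0.001, 0.109, 1],
  [-0.15, -0.134, -0.001, 0.218, 1],
  [-0.225, -0.202, -0.002, 0.326, 1],
  [-0.3, -0.269, -0.003, 0.435, 1],
  [-0.374, -0.336, -0.003, 0.544, 1],
], newtons=10)

```text
time_s: 0.52
eef_pos: [238.0, 395.8, 230.2]
eef_rot: [-0.901, -3.009, 0.001]
ft_force: [1.0, 0.3, 0.6]
opening: 64.2
grip_force: 0.0
```

apply_moves([
  [-0.091, -0.043, -0.001, 0.109, 1],
  [-0.182, -0.087, -0.002, 0.217, 1],
  [-0.273, -0.13, -0.002, 0.326, 1],
  [-0.364, -0.174, -0.003, 0.435, 1],
  [-0.454, -0.217, -0.004, 0.544, 1],
])

```text
time_s: 0.93
eef_pos: [316.3, 266.7, 231.5]
eef_rot: [-1.32, -2.851, 0.001]
ft_force: [0.4, 0.4, -0.2]
opening: 30.9
grip_force: 0.0
```

apply_moves([
  [-0.1, -0.016, 0, 0.109, 1],
  [-0.199, -0.033, -0.001, 0.217, 1],
  [-0.298, -0.049, -0.002, 0.326, 1],
  [-0.398, -0.065, -0.002, 0.435, 1],
  [-0.497, -0.081, -0.003, 0.544, 1],
])

```text
time_s: 1.35
eef_pos: [394.7, 137.5, 232.5]
eef_rot: [-1.711, -2.634, 0.0]
ft_force: [-0.1, 1.0, 0.1]
opening: 0.7
grip_force: 0.0
```

apply_moves([
  [-0.1, 0.012, -0.001, 0.108, 1],
  [-0.2, 0.024, -0.001, 0.217, 1],
  [-0.3, 0.037, -0.002, 0.326, 1],
  [-0.4, 0.049, -0.003, 0.435, 1],
  [-0.499, 0.061, -0.003, 0.544, 1],
])

```text
time_s: 1.77
eef_pos: [472.7, 8.4, 233.3]
eef_rot: [-2.068, -2.364, 0.0]
ft_force: [0.2, -0.5, 0.2]
opening: 0.8
grip_force: 0.0
```

apply_moves([
  [-0.093, 0.04, -0.001, 0.108, 1],
  [-0.185, 0.08, -0.002, 0.217, 1],
  [-0.277, 0.12, -0.002, 0.326, 1],
  [-0.37, 0.16, -0.003, 0.435, 1],
  [-0.462, 0.2, -0.004, 0.543, 1],
])

```text
time_s: 2.18
eef_pos: [551.0, -120.6, 234.2]
eef_rot: [-2.382, -2.047, 0.001]
ft_force: [0.2, 0.2, -0.5]
opening: 0.6
grip_force: 0.0
```

apply_moves([
  [-0.078, 0.064, 0, 0.109, 1],
  [-0.155, 0.129, -0.001, 0.218, 1],
  [-0.155, 0.129, -0.001, 0.218, 1],
  [-0.155, 0.129, -0.001, 0.218, 1],
  [-0.155, 0.129, -0.001, 0.218, 1],
])

```text
time_s: 2.6
eef_pos: [581.5, -170.4, 234.3]
eef_rot: [-2.49, -1.912, 0.001]
ft_force: [0.1, -0.3, 0.4]
opening: 0.5
grip_force: 0.0
```

Run:
```python
from h import *
im,d,s=snap("wrist","w1")
r=R(s["eef_rot"]);print(s["time_s"],s["eef_pos"],np.degrees(np.arctan2(r[1,1],r[0,1])),s["joint_pos"],s["opening"],s["ft_force"])
```

```text
2.6 [ 581.49616774 -170.4342177   234.29349076] -14.977467438173948 [-4.69204610e-01  3.57718810e-01  1.38487191e+00  3.53825124e-04
  1.40106461e+00 -2.07857871e-01] 0.48323177294086617 [ 0.06126115 -0.30502819  0.42936866]
```

View pics/w1.png

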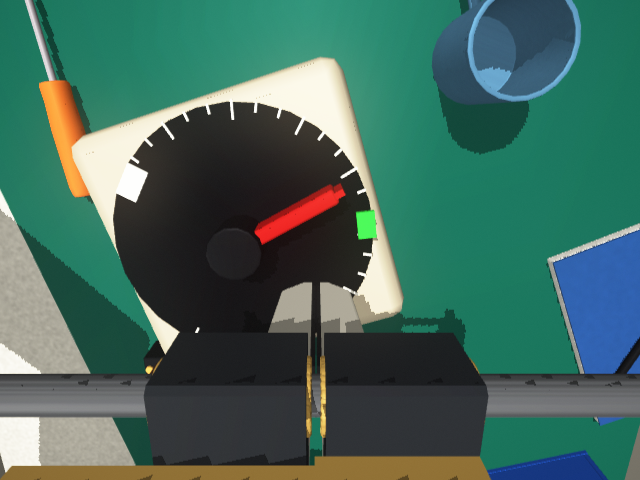

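Wrist view: hub top (234,253), pointer tip (341,189), green mark (366,225) with its inner edge at (358,226), zero bar (131,183), and the closed fingertips around (316,295).

Run:
```python
from h import *
np.set_printoptions(precision=1,suppress=True)
z=np.load("pics/w1.npz");st=dict(eef_pos=z["pos"],eef_rot=z["rot"]);d=z["d"]
C=at_height("wrist",(234,253),160,st)
for n,u,h in[("hub",(234,253),160),("tip",(341,189),153),("mark",(366,225),129),("edge",(358,226),129),("bar",(131,183),126),("discL",(114,225),125),("discTop",(228,102),125)]:
    p=at_height("wrist",u,h,st);q=p-C;print(n,p,np.hypot(*q[:2]),np.degrees(np.arctan2(q[1],q[0])),world("wrist",u,d[u[1],u[0]],st))
# disc circle fit at z=125 using tick/dial edge points
P=np.array([at_height("wrist",u,125,st)[:2] for u in[(114,225),(127,280),(160,318),(150,147),(228,102),(300,121),(345,163),(373,240)]])
A=np.c_[2*P,np.ones(len(P))];s=np.linalg.lstsq(A,(P**2).sum(1),rcond=None)[0];print(s[:2],np.sqrt(s[2]+s[:2]@s[:2]))
```

```text
hub [ 535.7 -157.6  160. ] 0.0 0.0 [ 535.6 -157.7  159.8]
tip [ 606.5 -138.1  153. ] 73.42977875563368 15.444416835781238 [ 606.5 -138.5  151. ]
mark [ 616.9 -170.1  129. ] 82.21274689227602 -8.70359603909407 [ 616.9 -170.   129.4]
edge [ 611.7 -169.4  129. ] 76.90684508406294 -8.785351945770858 [ 611.7 -169.3  129.2]
bar [ 476.  -104.1  126. ] 80.11518892448137 138.1102822558794 [ 475.8 -104.2  125.5]
discL [ 453.7 -127.7  125. ] 87.32292537593884 159.9259196039557 [ 454.5 -127.5  126.5]
discTop [552.6 -72.8 125. ] 86.46614873918236 78.7295010548004 [552.5 -72.8 124.4]
[ 534.7 -160.5] 86.94227264434426
```

```bash
cat >> plan.py <<'E'
C=np.array([535.3,-158.])
def push(a,side,z=149,r=50,off=12.5,psi=None):
    """finger pose touching an arm at angle a (deg); side -1: on its clockwise side"""
    A=np.radians(a);u=np.array([np.cos(A),np.sin(A)]);t=np.array([-u[1],u[0]])
    return np.r_[C+r*u+side*off*t,z,a if psi is None else psi]
E
python3 - <<'E'
from plan import *
p=push(-2,-1);line([p[0],p[1],149,-12],2,2)
a0=-2;n=25;a=[a0+(134.5-a0)*(i+1)/(n-1) for i in range(n)];a=[min(x,134.5) for x in a]
ps=[push(x,-1,psi=max(x,-12)) for x in a];plan([ps[i:i+5] for i in range(0,n,5)])
E
```

```text
[[-0.0, 0.001, 0.036, -0.013, 1], [-0.0, 0.002, 0.072, -0.025, 1], [-0.001, 0.004, 0.108, -0.038, 1], [-0.001, 0.005, 0.143, -0.05, 1], [-0.001, 0.006, 0.179, -0.063, 1]]
[[-0.0, 0.001, 0.036, -0.012, 1], [-0.001, 0.003, 0.072, -0.025, 1], [-0.001, 0.004, 0.108, -0.037, 1], [-0.001, 0.004, 0.108, -0.037, 1], [-0.001, 0.004, 0.108, -0.037, 1]]
end [ 584.9 -172.3  149.   -12. ]Traceback (most recent call last):
  File "<stdin>", line 4, in <module>
  File "plan.py", line 14, in plan
    assert np.abs(np.array(rows)).max()<=1
           ^^^^^^^^^^^^^^^^^^^^^^^^^^^^^^^
AssertionError
```

Run:
```python
from plan import *
n=30;ps=[push(x,-1,psi=x-6*max(0,1-(i+1)/6)) for i,x in enumerate([min(-2+136.5*(i+1)/(n-2),134.5) for i in range(n)])]
plan([ps[i:i+5] for i in range(0,n,5)])
```

```text
Traceback (most recent call last):
  File "plan.py", line 14, in plan
    assert np.abs(np.array(rows)).max()<=1
           ^^^^^^^^^^^^^^^^^^^^^^^^^^^^^^^
AssertionError
```

apply_moves([
  [0, 0.001, 0.036, -0.013, 1],
  [0, 0.002, 0.072, -0.025, 1],
  [-0.001, 0.004, 0.108, -0.038, 1],
  [-0.001, 0.005, 0.143, -0.05, 1],
  [-0.001, 0.006, 0.179, -0.063, 1],
])

```text
time_s: 3.07
eef_pos: [583.4, -171.2, 179.8]
eef_rot: [-2.459, -1.954, 0.001]
ft_force: [-0.5, -0.6, 0.6]
opening: 0.5
grip_force: 0.0
```

apply_moves([
  [0, 0.001, 0.036, -0.012, 1],
  [-0.001, 0.003, 0.072, -0.025, 1],
  [-0.001, 0.004, 0.108, -0.037, 1],
  [-0.001, 0.004, 0.108, -0.037, 1],
  [-0.001, 0.004, 0.108, -0.037, 1],
])

```text
time_s: 3.48
eef_pos: [584.5, -172.1, 148.0]
eef_rot: [-2.44, -1.976, 0.001]
ft_force: [0.3, -0.6, -0.1]
opening: 0.6
grip_force: 0.0
```

Run:
```python
from plan import *
n=30;f=[min((i+1)/(n-2),1) for i in range(n)]
ps=[push(-2+136.5*x,-1,psi=-12+146.5*x) for x in f]
plan([ps[i:i+5] for i in range(0,n,5)])
```

```text
[[0.015, 0.0, -0.0, -0.174, 1], [0.029, -0.001, -0.0, -0.349, 1], [0.044, -0.003, -0.0, -0.523, 1], [0.058, -0.006, -0.0, -0.698, 1], [0.072, -0.011, -0.0, -0.872, 1]]
[[0.014, 0.001, -0.0, -0.174, 1], [0.029, 0.001, -0.0, -0.349, 1], [0.043, -0.001, -0.0, -0.523, 1], [0.058, -0.004, -0.0, -0.698, 1], [0.072, -0.008, -0.0, -0.872, 1]]
[[0.014, 0.002, -0.0, -0.174, 1], [0.029, 0.002, -0.0, -0.349, 1], [0.043, 0.0, -0.0, -0.523, 1], [0.058, -0.002, -0.0, -0.698, 1], [0.072, -0.006, -0.0, -0.872, 1]]
[[0.014, 0.002, -0.0, -0.174, 1], [0.029, 0.003, -0.0, -0.349, 1], [0.044, 0.002, -0.0, -0.523, 1], [0.058, 0.0, -0.0, -0.698, 1], [0.072, -0.003, -0.0, -0.872, 1]]
[[0.015, 0.002, -0.0, -0.175, 1], [0.029, 0.003, -0.0, -0.349, 1], [0.044, 0.003, -0.0, -0.523, 1], [0.058, 0.001, -0.0, -0.698, 1], [0.073, -0.001, -0.0, -0.872, 1]]
[[0.014, 0.002, -0.0, -0.175, 1], [0.029, 0.004, -0.0, -0.349, 1], [0.044, 0.004, -0.0, -0.523, 1], [0.044, 0.004, -0.0, -0.523, 1], [0.044, 0.004, -0.0, -0.523, 1]]
end [ 509.  -113.6  149.   134.5]
```

apply_moves([
  [0.015, 0, 0, -0.174, 1],
  [0.029, -0.001, 0, -0.349, 1],
  [0.044, -0.003, 0, -0.523, 1],
  [0.058, -0.006, 0, -0.698, 1],
  [0.072, -0.011, 0, -0.872, 1],
])

```text
time_s: 3.9
eef_pos: [587.4, -151.8, 150.0]
eef_rot: [1.923, 2.479, -0.001]
ft_force: [2.8, -3.9, -2.6]
opening: 0.5
grip_force: 1.9
```

apply_moves([
  [0.014, 0.001, 0, -0.174, 1],
  [0.029, 0.001, 0, -0.349, 1],
  [0.043, -0.001, 0, -0.523, 1],
  [0.058, -0.004, 0, -0.698, 1],
  [0.072, -0.008, 0, -0.872, 1],
])

```text
time_s: 4.32
eef_pos: [580.6, -130.9, 150.2]
eef_rot: [1.311, 2.849, 0.001]
ft_force: [4.4, -0.7, -2.8]
opening: 0.3
grip_force: 2.0
```

apply_moves([
  [0.014, 0.002, 0, -0.174, 1],
  [0.029, 0.002, 0, -0.349, 1],
  [0.043, 0, 0, -0.523, 1],
  [0.058, -0.002, 0, -0.698, 1],
  [0.072, -0.006, 0, -0.872, 1],
])

```text
time_s: 4.73
eef_pos: [565.6, -114.8, 150.4]
eef_rot: [0.632, 3.071, 0.001]
ft_force: [4.7, 1.9, -0.7]
opening: 0.4
grip_force: 2.1
```

apply_moves([
  [0.014, 0.002, 0, -0.174, 1],
  [0.029, 0.003, 0, -0.349, 1],
  [0.044, 0.002, 0, -0.523, 1],
  [0.058, 0, 0, -0.698, 1],
  [0.072, -0.003, 0, -0.872, 1],
])

```text
time_s: 5.15
eef_pos: [545.1, -106.4, 150.5]
eef_rot: [-0.079, 3.135, 0.0]
ft_force: [3.2, 3.0, 0.6]
opening: 0.5
grip_force: 2.1
```

apply_moves([
  [0.015, 0.002, 0, -0.175, 1],
  [0.029, 0.003, 0, -0.349, 1],
  [0.044, 0.003, 0, -0.523, 1],
  [0.058, 0.001, 0, -0.698, 1],
  [0.073, -0.001, 0, -0.872, 1],
])

```text
time_s: 5.57
eef_pos: [522.4, -107.7, 150.2]
eef_rot: [-0.787, 3.038, -0.0]
ft_force: [1.4, 2.8, 0.1]
opening: 0.5
grip_force: 1.6
```

apply_moves([
  [0.014, 0.002, 0, -0.175, 1],
  [0.029, 0.004, 0, -0.349, 1],
  [0.044, 0.004, 0, -0.523, 1],
  [0.044, 0.004, 0, -0.523, 1],
  [0.044, 0.004, 0, -0.523, 1],
])

```text
time_s: 5.98
eef_pos: [509.7, -113.6, 149.9]
eef_rot: [-1.184, 2.908, -0.002]
ft_force: [1.5, 1.4, 1.1]
opening: 0.1
grip_force: 0.9
```

Run:
```python
from h import *
im,d,s=snap("wrist","w2");snap("top","top2")
r=R(s["eef_rot"]);print(s["time_s"],s["eef_pos"],np.degrees(np.arctan2(r[1,1],r[0,1])),s["joint_pos"],s["ft_force"])
```

```text
5.9833 [ 509.65340813 -113.61239968  149.85821043] 134.3170571602265 [-4.33531667e-01  2.76957724e-01  1.71765075e+00  5.93931317e-04
  1.14516918e+00 -2.77805216e+00] [1.51963019 1.4155079  1.09355459]
```

View pics/w2.png

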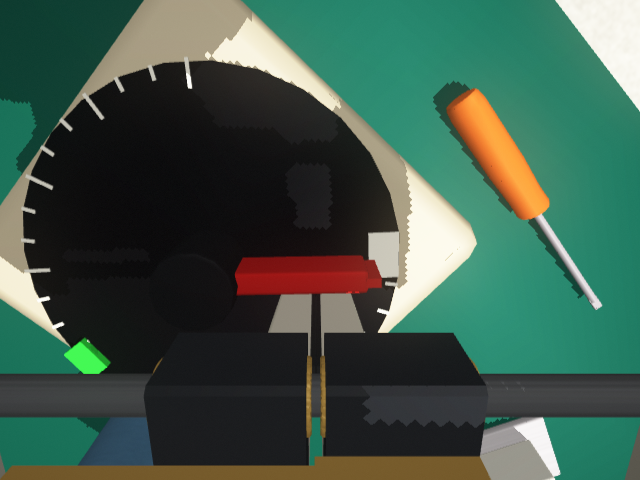

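The tip is at (379,270) and the zero bar at (383,254), so the arm is a few degrees short. I'll measure it.

Run:
```python
from h import *
np.set_printoptions(precision=1,suppress=True)
z=np.load("pics/w2.npz");st=dict(eef_pos=z["pos"],eef_rot=z["rot"])
C=np.array([535.3,-158.,0])
for n,u,h in[("hub",(189,288),160),("tip",(378,268),153),("base",(237,266),153),("bar",(383,255),125)]:
    p=at_height("wrist",u,h,st);q=p-C;print(n,p,np.hypot(*q[:2]),np.degrees(np.arctan2(q[1],q[0])))
```

```text
hub [ 533.4 -160.1  160. ] 2.8139608735140564 -131.95268770417223
tip [ 478.  -111.3  153. ] 73.92829292024894 140.83471085613584
base [ 516.6 -152.   153. ] 19.66716531149074 162.21575097376072
bar [ 476.5 -103.5  125. ] 80.15394962492583 137.20062561399325
```

apply_moves([
  [0.002, 0, 0, -0.02, 1],
  [0.003, 0, 0, -0.03, 1],
  [0.004, 0, 0, -0.04, 1],
  [0.005, 0, 0, -0.05, 1],
  [0.005, 0, 0, -0.05, 1],
])

```text
time_s: 6.5
eef_pos: [508.5, -114.6, 149.3]
eef_rot: [-1.227, 2.891, -0.001]
ft_force: [3.5, 3.9, 4.2]
opening: 0.8
grip_force: 2.6
```

Run:
```python
from plan import *
# account for the nudge
c=np.array(cur());a=np.radians(c[3]);c[:2]+=1.5*np.array([-np.sin(a),np.cos(a)]);c[3]+=1.5
json.dump(c.tolist(),open("cmd.json","w"))
b=push(124,-1,psi=136,off=13); u=np.array([-np.sin(np.radians(136)),np.cos(np.radians(136))])
p=c.copy();p[:2]-=12*u
q=p.copy();q[2]=195
plan([[c+(p-c)*.5,p,p+(q-p)*.4,p+(q-p)*.8,q]])
line([519,177.7,190,67.3],4,3)
```

```text
[[-0.02, 0.0, -0.0, -0.0, 1], [-0.04, 0.0, -0.0, -0.0, 1], [-0.04, 0.0, -0.061, -0.0, 1], [-0.04, 0.0, -0.123, -0.0, 1], [-0.04, 0.0, -0.153, -0.0, 1]]
end [ 516.3 -106.1  194.9  136. ]
[[-0.04, 0.038, 0.001, 0.135, 1], [-0.081, 0.077, 0.002, 0.269, 1], [-0.121, 0.115, 0.003, 0.404, 1], [-0.162, 0.153, 0.004, 0.539, 1], [-0.202, 0.191, 0.005, 0.673, 1]]
[[-0.024, 0.05, 0.001, 0.135, 1], [-0.049, 0.1, 0.002, 0.27, 1], [-0.074, 0.15, 0.003, 0.404, 1], [-0.099, 0.2, 0.004, 0.539, 1], [-0.123, 0.25, 0.005, 0.674, 1]]
[[-0.006, 0.055, 0.0, 0.135, 1], [-0.012, 0.11, 0.001, 0.269, 1], [-0.018, 0.166, 0.002, 0.404, 1], [-0.024, 0.221, 0.003, 0.539, 1], [-0.03, 0.276, 0.004, 0.673, 1]]
[[0.014, 0.054, 0.001, 0.135, 1], [0.027, 0.108, 0.002, 0.27, 1], [0.027, 0.108, 0.002, 0.27, 1], [0.027, 0.108, 0.002, 0.27, 1], [0.027, 0.108, 0.002, 0.27, 1]]
end [519.  177.6 190.1  67.3]
```

apply_moves([
  [-0.02, 0, 0, 0, 1],
  [-0.04, 0, 0, 0, 1],
  [-0.04, 0, -0.061, 0, 1],
  [-0.04, 0, -0.123, 0, 1],
  [-0.04, 0, -0.153, 0, 1],
])

```text
time_s: 6.92
eef_pos: [516.8, -106.3, 196.1]
eef_rot: [1.228, -2.892, 0.002]
ft_force: [-0.5, 0.0, -0.3]
opening: 0.6
grip_force: 0.0
```

apply_moves([
  [-0.04, 0.038, 0.001, 0.135, 1],
  [-0.081, 0.077, 0.002, 0.269, 1],
  [-0.121, 0.115, 0.003, 0.404, 1],
  [-0.162, 0.153, 0.004, 0.539, 1],
  [-0.202, 0.191, 0.005, 0.673, 1],
])

```text
time_s: 7.33
eef_pos: [516.8, -22.0, 192.8]
eef_rot: [0.695, -3.062, 0.0]
ft_force: [0.1, 0.1, -0.8]
opening: 0.4
grip_force: 0.0
```

apply_moves([
  [-0.024, 0.05, 0.001, 0.135, 1],
  [-0.049, 0.1, 0.002, 0.27, 1],
  [-0.074, 0.15, 0.003, 0.404, 1],
  [-0.099, 0.2, 0.004, 0.539, 1],
  [-0.123, 0.25, 0.005, 0.674, 1],
])

```text
time_s: 7.75
eef_pos: [517.4, 61.6, 191.2]
eef_rot: [0.147, -3.137, 0.001]
ft_force: [0.4, -0.4, -0.2]
opening: 0.5
grip_force: 0.0
```

apply_moves([
  [-0.006, 0.055, 0, 0.135, 1],
  [-0.012, 0.11, 0.001, 0.269, 1],
  [-0.018, 0.166, 0.002, 0.404, 1],
  [-0.024, 0.221, 0.003, 0.539, 1],
  [-0.03, 0.276, 0.004, 0.673, 1],
])

```text
time_s: 8.17
eef_pos: [518.3, 144.9, 190.1]
eef_rot: [-0.405, -3.114, 0.001]
ft_force: [-0.2, 0.3, 0.1]
opening: 0.3
grip_force: 0.0
```

apply_moves([
  [0.014, 0.054, 0.001, 0.135, 1],
  [0.027, 0.108, 0.002, 0.27, 1],
  [0.027, 0.108, 0.002, 0.27, 1],
  [0.027, 0.108, 0.002, 0.27, 1],
  [0.027, 0.108, 0.002, 0.27, 1],
])

```text
time_s: 8.58
eef_pos: [518.8, 177.1, 189.6]
eef_rot: [-0.615, -3.08, 0.002]
ft_force: [-0.1, -0.5, -0.6]
opening: 0.9
grip_force: 0.0
```

Run:
```python
from h import *
im,d,s=snap("wrist","w3");t,_,_=snap("top","top3")
r=R(s["eef_rot"]);print(s["time_s"],s["eef_pos"],np.degrees(np.arctan2(r[1,1],r[0,1])),s["ft_force"])
c=cv2.resize(t[192:297,340:440],None,fx=1.6,fy=1.6,interpolation=cv2.INTER_CUBIC)
o=im.copy();o[480-c.shape[0]:,640-c.shape[1]:]=c
cv2.imwrite("pics/c3.png",o[:,:,::-1])
```

```text
8.5833 [518.810286   177.06701668 189.6411075 ] 67.40280677484628 [-0.14535858 -0.54081959 -0.55962147]
```

View pics/c3.png

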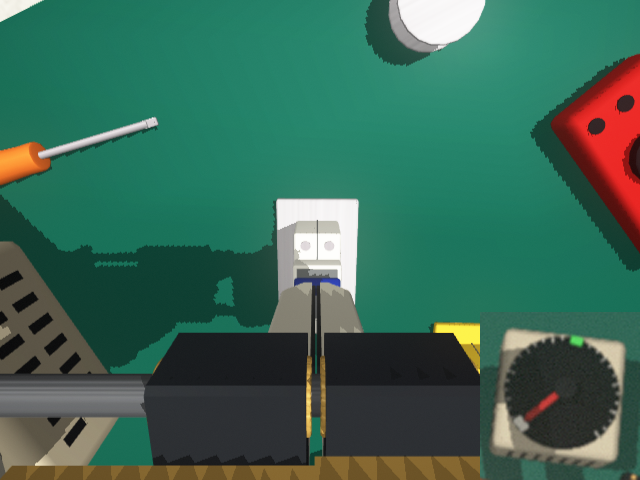

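The plate's robot-side edge runs (277,199) to (358,199), the blue toggle is at (318,281) just ahead of the fingers, and the pointer is at the zero bar (inset). Checking the numbers.

Run:
```python
from h import *
np.set_printoptions(precision=1,suppress=True)
z=np.load("pics/w3.npz");st=dict(eef_pos=z["pos"],eef_rot=z["rot"]);d=z["d"]
B=np.array([565.1,158.4,0]);a=np.radians(-22.7);b=np.array([np.cos(a),np.sin(a),0]);n=np.array([-b[1],b[0],0])
for k,u,h in[("pl",(277,199),4),("pr",(358,199),4),("tl",(297,279),84),("tr",(341,280),84),("end",(317,222),50)]:
    p=at_height("wrist",u,h,st);w=world("wrist",u,d[u[1],u[0]],st);print(k,p,(p-B)@b,(p-B)@n,w,(w-B)@b,(w-B)@n)
m=(z["im"][:,:,2].astype(int)>z["im"][:,:,0]+60)&(z["im"][:,:,2].astype(int)>z["im"][:,:,1]+50);m[:250]=0;m[330:]=0
v,u=np.nonzero(m);print(len(u),u.min(),u.max(),v.min(),v.max())
W=np.array([world("wrist",(x,y),d[y,x],st) for x,y in zip(u,v)]);print(np.c_[(W-B)@b,(W-B)@n,W[:,2]][::max(1,len(u)//15)])
```

```text
pl [496.9 150.3   4. ] -59.81590755230685 -33.75082873664379 [496.9 150.3   3.8] -59.77389182479977 -33.770907148818104
pr [523.3 213.8   4. ] -59.97177982308045 34.98025775616139 [523.9 213.9   1.2] -59.41720840550231 35.27010678100819
tl [541.4 153.5  84. ] -20.03039192826367 -13.65640934597224 [540.9 153.8  85.3] -20.585995550700957 -13.591043286819938
tr [553.7 181.2  84. ] -19.36255394746553 16.652288772821574 [585.2 173.6   7.5] 12.68046976514202 21.796744054533463
end [517.4 178.5  50. ] -51.73112922065252 0.10213959519691684 [525.2 175.3  17.7] -43.302383245161785 0.21031448896192906
1742 295 509 250 329
[[-30.  -15.   50.9]
 [-27.8 -12.8  49.3]
 [-26.4 -11.3  49.7]
 [-24.7  -9.8  49.6]
 [-23.1  -9.   49.7]
 [ -6.6  28.4   8.3]
 [ -1.7  23.3   7.8]
 [-20.9   0.2  65.2]
 [  5.5  22.5   8.7]
 [ 10.7  32.4   7.5]
 [-19.2  -7.4  85.5]
 [ 15.7  29.9   7.1]
 [ 23.2  31.9   7.8]
 [ 58.2 164.    7.3]
 [ 59.5 137.7   8.8]
 [ 60.2 176.3   9.3]]
```

Run:
```python
from plan import *
a=np.radians(-22.7);b=np.array([np.cos(a),np.sin(a)]);B=np.array([565.1,158.4])
P=lambda s,z:[*(B+s*b),z,67.3]
line(P(-46,87.5),2,3)
line(P(-10,87.5),2,0)
line(P(-1.5,87.5),1,2)
```

```text
[[-0.002, 0.0, 0.049, -0.0, 1], [-0.004, 0.0, 0.098, -0.0, 1], [-0.006, 0.0, 0.147, -0.0, 1], [-0.007, 0.0, 0.195, -0.0, 1], [-0.009, 0.0, 0.244, -0.0, 1]]
[[-0.002, 0.0, 0.049, -0.0, 1], [-0.004, 0.0, 0.098, -0.0, 1], [-0.004, 0.0, 0.098, -0.0, 1], [-0.004, 0.0, 0.098, -0.0, 1], [-0.004, 0.0, 0.098, -0.0, 1]]
end [522.6 176.1  87.5  67.3]
[[-0.012, 0.0, -0.0, -0.0, 1], [-0.024, 0.0, -0.0, -0.0, 1], [-0.036, 0.0, -0.0, -0.0, 1], [-0.048, 0.0, -0.0, -0.0, 1], [-0.06, 0.0, -0.0, -0.0, 1]]
[[-0.012, 0.0, -0.0, -0.0, 1], [-0.024, 0.0, -0.0, -0.0, 1], [-0.036, 0.0, -0.0, -0.0, 1], [-0.048, 0.0, -0.0, -0.0, 1], [-0.06, 0.0, -0.0, -0.0, 1]]
end [555.8 162.2  87.5  67.3]
[[-0.009, 0.0, -0.0, -0.0, 1], [-0.019, 0.0, -0.0, -0.0, 1], [-0.028, 0.0, -0.0, -0.0, 1], [-0.028, 0.0, -0.0, -0.0, 1], [-0.028, 0.0, -0.0, -0.0, 1]]
end [563.6 159.   87.5  67.3]
```

apply_moves([
  [-0.002, 0, 0.049, 0, 1],
  [-0.004, 0, 0.098, 0, 1],
  [-0.006, 0, 0.147, 0, 1],
  [-0.007, 0, 0.195, 0, 1],
  [-0.009, 0, 0.244, 0, 1],
])

```text
time_s: 9.1
eef_pos: [521.7, 175.6, 116.4]
eef_rot: [0.619, 3.08, -0.0]
ft_force: [-0.1, -0.1, -0.5]
opening: 0.5
grip_force: 0.0
```

apply_moves([
  [-0.002, 0, 0.049, 0, 1],
  [-0.004, 0, 0.098, 0, 1],
  [-0.004, 0, 0.098, 0, 1],
  [-0.004, 0, 0.098, 0, 1],
  [-0.004, 0, 0.098, 0, 1],
])

```text
time_s: 9.52
eef_pos: [523.2, 175.7, 88.2]
eef_rot: [0.619, 3.079, 0.0]
ft_force: [-1.0, 0.3, -0.8]
opening: 0.7
grip_force: 0.0
```

apply_moves([
  [-0.012, 0, 0, 0, 1],
  [-0.024, 0, 0, 0, 1],
  [-0.036, 0, 0, 0, 1],
  [-0.048, 0, 0, 0, 1],
  [-0.06, 0, 0, 0, 1],
])

```text
time_s: 9.93
eef_pos: [538.1, 169.6, 87.8]
eef_rot: [-0.618, -3.077, -0.001]
ft_force: [-6.8, 2.9, 5.5]
opening: 0.6
grip_force: 3.2
```

apply_moves([
  [-0.012, 0, 0, 0, 1],
  [-0.024, 0, 0, 0, 1],
  [-0.036, 0, 0, 0, 1],
  [-0.048, 0, 0, 0, 1],
  [-0.06, 0, 0, 0, 1],
])

```text
time_s: 10.35
eef_pos: [555.8, 162.2, 87.6]
eef_rot: [-0.618, -3.079, -0.0]
ft_force: [-4.2, 1.9, 4.0]
opening: 0.4
grip_force: 2.7
```

apply_moves([
  [-0.009, 0, 0, 0, 1],
  [-0.019, 0, 0, 0, 1],
  [-0.028, 0, 0, 0, 1],
  [-0.028, 0, 0, 0, 1],
  [-0.028, 0, 0, 0, 1],
])

```text
time_s: 10.77
eef_pos: [561.6, 159.7, 86.8]
eef_rot: [-0.618, -3.076, -0.0]
ft_force: [-7.0, 4.2, 3.9]
opening: 0.4
grip_force: 4.6
```

apply_moves([
  [-0.003, 0, 0, 0, 1],
  [-0.006, 0, 0, 0, 1],
  [-0.008, 0, 0, 0, 1],
  [-0.01, 0, 0, 0, 1],
  [-0.01, 0, 0, 0, 1],
])

```text
time_s: 11.18
eef_pos: [561.9, 159.5, 86.6]
eef_rot: [-0.616, -3.071, -0.001]
ft_force: [-13.8, 6.3, 7.6]
opening: 0.5
grip_force: 8.7
```

Run:
```python
from plan import *
c=np.array(cur());a=np.radians(-22.7);b=np.array([np.cos(a),np.sin(a)]);c[:2]+=3*b
p=c.copy();p[:2]-=24*b;q=p.copy();q[2]=205
json.dump(c.tolist(),open("cmd.json","w"))
plan([[c+(p-c)*.4,c+(p-c)*.8,p,p+(q-p)*.3,p+(q-p)*.6]])
e=push(156,1,z=205,psi=-24)
line(e,5,2)
```

```text
[[0.032, -0.0, -0.0, -0.0, 1], [0.064, -0.0, -0.0, -0.0, 1], [0.08, -0.0, -0.0, -0.0, 1], [0.08, -0.0, -0.118, -0.0, 1], [0.08, -0.0, -0.235, -0.0, 1]]
end [544.2 167.1 158.   67.3]
[[-0.01, -0.046, -0.007, 0.132, 1], [-0.019, -0.091, -0.014, 0.265, 1], [-0.029, -0.137, -0.02, 0.397, 1], [-0.039, -0.182, -0.027, 0.529, 1], [-0.049, -0.228, -0.034, 0.662, 1]]
[[-0.024, -0.04, -0.007, 0.132, 1], [-0.049, -0.079, -0.014, 0.264, 1], [-0.073, -0.119, -0.021, 0.396, 1], [-0.098, -0.159, -0.027, 0.529, 1], [-0.123, -0.198, -0.034, 0.661, 1]]
[[-0.036, -0.029, -0.007, 0.132, 1], [-0.073, -0.058, -0.014, 0.265, 1], [-0.11, -0.087, -0.021, 0.397, 1], [-0.146, -0.116, -0.027, 0.529, 1], [-0.183, -0.145, -0.034, 0.662, 1]]
[[-0.044, -0.014, -0.007, 0.132, 1], [-0.088, -0.029, -0.014, 0.264, 1], [-0.132, -0.044, -0.021, 0.396, 1], [-0.177, -0.059, -0.028, 0.529, 1], [-0.221, -0.073, -0.034, 0.661, 1]]
[[-0.047, 0.001, -0.007, 0.132, 1], [-0.093, 0.002, -0.014, 0.265, 1], [-0.14, 0.003, -0.021, 0.397, 1], [-0.14, 0.003, -0.021, 0.397, 1], [-0.14, 0.003, -0.021, 0.397, 1]]
end [ 484.5 -149.1  205.1  -24. ]
```

apply_moves([
  [0.032, 0, 0, 0, 1],
  [0.064, 0, 0, 0, 1],
  [0.08, 0, 0, 0, 1],
  [0.08, 0, -0.118, 0, 1],
  [0.08, 0, -0.235, 0, 1],
])

```text
time_s: 11.6
eef_pos: [542.5, 166.7, 156.7]
eef_rot: [-0.618, -3.076, 0.003]
ft_force: [0.7, -0.1, -0.1]
opening: 0.2
grip_force: 0.0
```

apply_moves([
  [-0.01, -0.046, -0.007, 0.132, 1],
  [-0.019, -0.091, -0.014, 0.265, 1],
  [-0.029, -0.137, -0.02, 0.397, 1],
  [-0.039, -0.182, -0.027, 0.529, 1],
  [-0.049, -0.228, -0.034, 0.662, 1],
])

```text
time_s: 12.02
eef_pos: [531.8, 97.4, 168.6]
eef_rot: [1.145, 2.923, 0.0]
ft_force: [-0.3, -0.0, 0.7]
opening: 0.3
grip_force: 0.0
```

Run:
```python
from h import *
t,d,_=snap("top","top4");s,_,st=snap("scene","scene4");print(st["time_s"],st["eef_pos"])
np.set_printoptions(precision=1,suppress=True)
B=np.array([565.1,158.4,0]);a=np.radians(-22.7);b=np.array([np.cos(a),np.sin(a),0]);n=np.array([-b[1],b[0],0])
for v in range(196,240):
  for u in range(245,292):
    if d[v,u]>0:
      w=world("top",(u,v),d[v,u])
      if w[2]>70 and w[2]<100 and abs((w-B)@b)<40: print((w-B)@b,(w-B)@n,w[2])
c=np.hstack([cv2.resize(t[192:248,240:300],(400,373),interpolation=2),cv2.resize(s[230:310,350:430],(373,373),interpolation=2)])
cv2.imwrite("pics/c4.png",c[:,:,::-1])
```

```text
12.0667 [531.66913474  95.28235989 168.89772878]
-21.28461309341982 -0.2897247280149884 72.22006610866464
```

View pics/c4.png

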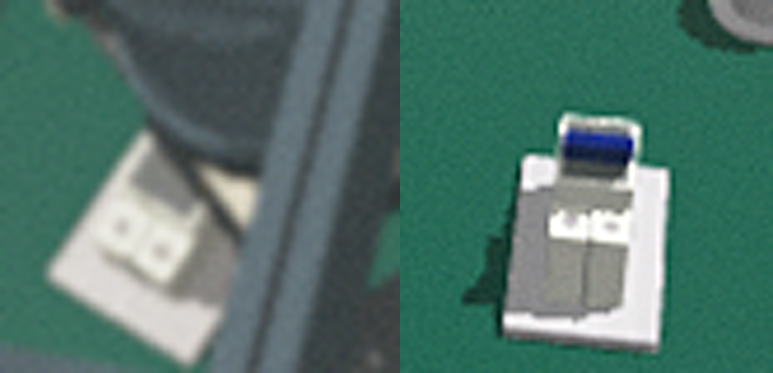

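In the scene crop, the toggle now leans away from the robot (on). Next is the move to the pointer's counter-clockwise side.

apply_moves([
  [-0.024, -0.04, -0.007, 0.132, 1],
  [-0.049, -0.079, -0.014, 0.264, 1],
  [-0.073, -0.119, -0.021, 0.396, 1],
  [-0.098, -0.159, -0.027, 0.529, 1],
  [-0.123, -0.198, -0.034, 0.661, 1],
])

```text
time_s: 12.53
eef_pos: [518.6, 29.5, 178.4]
eef_rot: [1.628, 2.686, 0.001]
ft_force: [0.2, -0.9, 0.3]
opening: 0.3
grip_force: 0.0
```

apply_moves([
  [-0.036, -0.029, -0.007, 0.132, 1],
  [-0.073, -0.058, -0.014, 0.265, 1],
  [-0.11, -0.087, -0.021, 0.397, 1],
  [-0.146, -0.116, -0.027, 0.529, 1],
  [-0.183, -0.145, -0.034, 0.662, 1],
])

```text
time_s: 12.95
eef_pos: [505.6, -39.4, 188.6]
eef_rot: [2.067, 2.365, 0.001]
ft_force: [-0.1, -0.0, -0.3]
opening: 0.5
grip_force: 0.0
```

apply_moves([
  [-0.044, -0.014, -0.007, 0.132, 1],
  [-0.088, -0.029, -0.014, 0.264, 1],
  [-0.132, -0.044, -0.021, 0.396, 1],
  [-0.177, -0.059, -0.028, 0.529, 1],
  [-0.221, -0.073, -0.034, 0.661, 1],
])

```text
time_s: 13.37
eef_pos: [492.9, -108.2, 198.9]
eef_rot: [2.443, 1.974, 0.001]
ft_force: [-0.1, -0.1, -0.5]
opening: 0.1
grip_force: 0.0
```

apply_moves([
  [-0.047, 0.001, -0.007, 0.132, 1],
  [-0.093, 0.002, -0.014, 0.265, 1],
  [-0.14, 0.003, -0.021, 0.397, 1],
  [-0.14, 0.003, -0.021, 0.397, 1],
  [-0.14, 0.003, -0.021, 0.397, 1],
])

```text
time_s: 13.78
eef_pos: [484.9, -149.1, 205.0]
eef_rot: [2.633, 1.714, 0.001]
ft_force: [-0.7, -0.7, -0.2]
opening: 0.8
grip_force: 0.0
```

Run:
```python
from h import *
from plan import *
np.set_printoptions(precision=1,suppress=True)
t,d,_=snap("top","top5");im,dw,st=snap("wrist","w5");print(st["time_s"],st["eef_pos"],st["joint_pos"])
B=np.array([565.1,158.4,0]);a=np.radians(-22.7);b=np.array([np.cos(a),np.sin(a),0])
W=[]
for v in range(192,248):
  for u in range(240,300):
    if d[v,u]>0:
      w=world("top",(u,v),d[v,u])
      if 72<w[2]<100 and abs((w-B)@b)<45: W.append([(w-B)@b,w[2]])
print(np.array(W))
# red arm direction from the top picture
r=t.astype(int);m=(r[:,:,0]>100)&(r[:,:,0]>2*r[:,:,1]);m[:192]=0;m[297:]=0;m[:,:340]=0;m[:,440:]=0
v,u=np.nonzero(m);print(len(u))
if len(u)>5:
  P=np.array([at_height("top",(x,y),153)[:2] for x,y in zip(u,v)]);q=P.mean(0)-C;print(P.mean(0),np.degrees(np.arctan2(q[1],q[0])))
# descent, then sweep plan
line(push(156,1,z=149,psi=-24),2,3)
n=35;f=[min((i+1)/(n-2),1) for i in range(n)]
a1=-3.
ps=[push(156+(a1-156)*x,1,psi=-24+(a1-180+24)*x) for x in f]
plan([ps[i:i+5] for i in range(0,n,5)])
```

```text
13.8333 [ 484.8 -148.6  204.9] [-0.5  0.2  1.7  0.   1.3 -0.1]Traceback (most recent call last):
  File "<stdin>", line 10, in <module>
  File "h.py", line 5, in world
    i=camera_info(cam);K=np.array(i["K"])
ValueError: time passes only in moves, steps and waits
```

```bash
sed -i 's/^R=lambda/from functools import lru_cache\ncamera_info=lru_cache(None)(camera_info)\nR=lambda/' h.py
python3 - <<'E'
from h import *
from plan import *
np.set_printoptions(precision=1,suppress=True)
z=np.load("pics/top5.npz");t,d=z["im"],z["d"]
B=np.array([565.1,158.4,0]);a=np.radians(-22.7);b=np.array([np.cos(a),np.sin(a),0])
W=[]
for v in range(192,248):
  for u in range(240,300):
    if d[v,u]>0:
      w=world("top",(u,v),d[v,u])
      if 72<w[2]<100 and abs((w-B)@b)<45: W.append([(w-B)@b,w[2]])
W=np.array(W);print(len(W),W.mean(0),W.max(0))
r=t.astype(int);m=(r[:,:,0]>100)&(r[:,:,0]>2*r[:,:,1]);m[:192]=0;m[297:]=0;m[:,:340]=0;m[:,440:]=0
v,u=np.nonzero(m);print(len(u))
if len(u)>5:
  P=np.array([at_height("top",(x,y),153)[:2] for x,y in zip(u,v)]);q=P.mean(0)-C;print(P.mean(0),np.degrees(np.arctan2(q[1],q[0])))
line(push(156,1,z=149,psi=-24),2,3)
n=35;f=[min((i+1)/(n-2),1) for i in range(n)]
a1=-3.
ps=[push(156+(a1-156)*x,1,psi=-24+(a1-180+24)*x) for x in f]
plan([ps[i:i+5] for i in range(0,n,5)])
E
```

```text
84 [12.3 81.5] [20.9 90.9]
33
[ 488.6 -111.6] 135.1752917583867
[[0.0, -0.0, 0.027, -0.0, 1], [0.0, -0.0, 0.053, -0.0, 1], [0.0, -0.0, 0.08, -0.0, 1], [0.0, -0.0, 0.107, -0.0, 1], [0.0, -0.0, 0.133, -0.0, 1]]
[[0.0, -0.0, 0.027, -0.0, 1], [0.0, -0.0, 0.054, -0.0, 1], [0.0, -0.0, 0.054, -0.0, 1], [0.0, -0.0, 0.054, -0.0, 1], [0.0, -0.0, 0.054, -0.0, 1]]
end [ 484.5 -149.1  149.   -24. ]
[[0.014, -0.003, -0.0, 0.161, 1], [0.029, -0.005, -0.0, 0.321, 1], [0.043, -0.005, -0.0, 0.482, 1], [0.057, -0.004, -0.0, 0.642, 1], [0.072, -0.003, -0.0, 0.803, 1]]
[[0.014, -0.002, -0.0, 0.161, 1], [0.028, -0.004, -0.0, 0.321, 1], [0.043, -0.005, -0.0, 0.482, 1], [0.057, -0.004, -0.0, 0.642, 1], [0.072, -0.002, -0.0, 0.803, 1]]
[[0.014, -0.003, -0.0, 0.161, 1], [0.028, -0.004, -0.0, 0.321, 1], [0.043, -0.005, -0.0, 0.482, 1], [0.057, -0.004, -0.0, 0.642, 1], [0.071, -0.002, -0.0, 0.803, 1]]
[[0.014, -0.003, -0.0, 0.161, 1], [0.029, -0.005, -0.0, 0.321, 1], [0.043, -0.006, -0.0, 0.482, 1], [0.058, -0.005, -0.0, 0.642, 1], [0.072, -0.003, -0.0, 0.803, 1]]
[[0.014, -0.003, -0.0, 0.161, 1], [0.028, -0.004, -0.0, 0.321, 1], [0.043, -0.005, -0.0, 0.482, 1], [0.057, -0.004, -0.0, 0.643, 1], [0.072, -0.002, -0.0, 0.803, 1]]
[[0.014, -0.003, -0.0, 0.161, 1], [0.028, -0.005, -0.0, 0.321, 1], [0.042, -0.005, -0.0, 0.482, 1], [0.057, -0.005, -0.0, 0.643, 1], [0.071, -0.003, -0.0, 0.803, 1]]
[[0.014, -0.003, -0.0, 0.161, 1], [0.029, -0.004, -0.0, 0.321, 1], [0.043, -0.005, -0.0, 0.482, 1], [0.043, -0.005, -0.0, 0.482, 1], [0.043, -0.005, -0.0, 0.482, 1]]
end [ 585.9 -148.1  149.  -183. ]
```

The toggle is on (top at +20 mm) and the pointer is at 135° (zero). Now I'll sweep it up to -3° and then look.

apply_moves([
  [0, 0, 0.027, 0, 1],
  [0, 0, 0.053, 0, 1],
  [0, 0, 0.08, 0, 1],
  [0, 0, 0.107, 0, 1],
  [0, 0, 0.133, 0, 1],
])

```text
time_s: 14.3
eef_pos: [484.2, -148.7, 163.8]
eef_rot: [-2.633, -1.711, 0.001]
ft_force: [-0.1, 0.2, 0.0]
opening: 0.3
grip_force: 0.0
```

apply_moves([
  [0, 0, 0.027, 0, 1],
  [0, 0, 0.054, 0, 1],
  [0, 0, 0.054, 0, 1],
  [0, 0, 0.054, 0, 1],
  [0, 0, 0.054, 0, 1],
])

```text
time_s: 14.72
eef_pos: [484.7, -149.3, 149.1]
eef_rot: [2.635, 1.711, 0.0]
ft_force: [0.2, 0.2, 0.2]
opening: 0.5
grip_force: 0.0
```

apply_moves([
  [0.014, -0.003, 0, 0.161, 1],
  [0.029, -0.005, 0, 0.321, 1],
  [0.043, -0.005, 0, 0.482, 1],
  [0.057, -0.004, 0, 0.642, 1],
  [0.072, -0.003, 0, 0.803, 1],
])

```text
time_s: 15.13
eef_pos: [492.5, -130.0, 149.6]
eef_rot: [2.934, 1.117, -0.001]
ft_force: [-1.9, -4.6, -0.6]
opening: 0.5
grip_force: 2.0
```

apply_moves([
  [0.014, -0.002, 0, 0.161, 1],
  [0.028, -0.004, 0, 0.321, 1],
  [0.043, -0.005, 0, 0.482, 1],
  [0.057, -0.004, 0, 0.642, 1],
  [0.072, -0.002, 0, 0.803, 1],
])

```text
time_s: 15.55
eef_pos: [507.9, -115.2, 149.6]
eef_rot: [3.103, 0.48, -0.001]
ft_force: [-3.3, -4.6, 0.4]
opening: 0.3
grip_force: 2.0
```

apply_moves([
  [0.014, -0.003, 0, 0.161, 1],
  [0.028, -0.004, 0, 0.321, 1],
  [0.043, -0.005, 0, 0.482, 1],
  [0.057, -0.004, 0, 0.642, 1],
  [0.071, -0.002, 0, 0.803, 1],
])

```text
time_s: 15.97
eef_pos: [527.6, -107.8, 149.5]
eef_rot: [3.135, -0.178, -0.002]
ft_force: [-3.6, -2.2, 1.9]
opening: 0.6
grip_force: 1.9
```

apply_moves([
  [0.014, -0.003, 0, 0.161, 1],
  [0.029, -0.005, 0, 0.321, 1],
  [0.043, -0.006, 0, 0.482, 1],
  [0.058, -0.005, 0, 0.642, 1],
  [0.072, -0.003, 0, 0.803, 1],
])

```text
time_s: 16.38
eef_pos: [548.8, -108.6, 149.2]
eef_rot: [3.03, -0.829, -0.004]
ft_force: [-4.6, -0.3, 0.9]
opening: 0.2
grip_force: 1.9
```

apply_moves([
  [0.014, -0.003, 0, 0.161, 1],
  [0.028, -0.004, 0, 0.321, 1],
  [0.043, -0.005, 0, 0.482, 1],
  [0.057, -0.004, 0, 0.643, 1],
  [0.072, -0.002, 0, 0.803, 1],
])

```text
time_s: 16.8
eef_pos: [567.6, -118.5, 149.1]
eef_rot: [2.79, -1.443, -0.005]
ft_force: [-4.7, 1.5, 1.9]
opening: 0.6
grip_force: 1.9
```

apply_moves([
  [0.014, -0.003, 0, 0.161, 1],
  [0.028, -0.005, 0, 0.321, 1],
  [0.042, -0.005, 0, 0.482, 1],
  [0.057, -0.005, 0, 0.643, 1],
  [0.071, -0.003, 0, 0.803, 1],
])

```text
time_s: 17.22
eef_pos: [580.9, -134.9, 149.0]
eef_rot: [2.428, -1.994, -0.005]
ft_force: [-3.6, 2.7, 0.6]
opening: 0.4
grip_force: 1.8
```

apply_moves([
  [0.014, -0.003, 0, 0.161, 1],
  [0.029, -0.004, 0, 0.321, 1],
  [0.043, -0.005, 0, 0.482, 1],
  [0.043, -0.005, 0, 0.482, 1],
  [0.043, -0.005, 0, 0.482, 1],
])

```text
time_s: 17.63
eef_pos: [585.8, -147.8, 149.1]
eef_rot: [-2.165, 2.276, 0.001]
ft_force: [-0.8, 1.9, -0.7]
opening: 0.4
grip_force: 0.9
```

Run:
```python
from h import *
im,d,s=snap("wrist","w6")
r=R(s["eef_rot"]);print(s["time_s"],s["eef_pos"],np.degrees(np.arctan2(r[1,1],r[0,1])),s["joint_pos"],s["ft_force"])
```

```text
17.6333 [ 585.76972416 -147.78910024  149.0828698 ] 177.12816357488435 [-4.31828016e-01  4.16382104e-01  1.51209849e+00  4.22389075e-04
  1.21355348e+00  2.75973991e+00] [-0.78051841  1.86928187 -0.74052473]
```

View pics/w6.png

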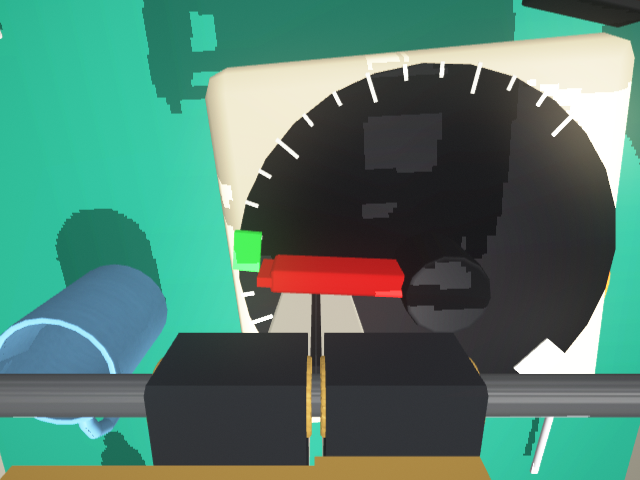

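The tip is at (261,268) and the mark's inner edge at (262,249), so the pointer is still a few degrees short.

Run:
```python
from h import *
from plan import *
np.set_printoptions(precision=1,suppress=True)
z=np.load("pics/w6.npz");st=dict(eef_pos=z["pos"],eef_rot=z["rot"]);d=z["d"]
for n,u,h in[("hub",(449,288),160),("tip",(261,266),153),("edge",(262,247),129),("mark",(248,247),129)]:
    p=at_height("wrist",u,h,st);q=p[:2]-C;print(n,p,np.hypot(*q),np.degrees(np.arctan2(q[1],q[0])),world("wrist",u,d[u[1],u[0]],st))
im=z["im"].astype(int);m=(im[:,:,1]>200)&(im[:,:,0]<120)&(im[:,:,2]<120);v,u=np.nonzero(m);print(u.min(),u.max(),v.min(),v.max())
n=5;a=[min(-3-5.5*(i+1)/3,-8.5) for i in range(n)]
plan([[push(x,1,psi=x-180) for x in a]])
```

```text
hub [ 534.8 -161.9  160. ] 3.9259999439607096 -98.03664277230152 [ 534.9 -162.1  160.4]
tip [ 607.1 -171.9  153. ] 73.11395925792458 -10.92163506180976 [ 609.2 -166.9  139.8]
edge [ 609.7 -172.   129. ] 75.69899587962828 -10.648352109383556 [ 610.3 -170.7  124.9]
mark [ 616.  -172.3  129. ] 81.96885349633516 -10.049686858206787 [ 615.9 -172.5  129.6]
234 261 230 271
[[0.016, -0.003, -0.0, 0.183, 1], [0.016, -0.003, -0.0, 0.183, 1], [0.016, -0.003, -0.0, 0.183, 1], [0.022, -0.004, -0.0, 0.244, 1], [0.027, -0.004, -0.0, 0.306, 1]]
end [ 586.7 -156.2  149.  -192.2]
```

Run:
```python
from h import *
np.set_printoptions(precision=1,suppress=True)
z=np.load("pics/w6.npz");st=dict(eef_pos=z["pos"],eef_rot=z["rot"]);d=z["d"];im=z["im"].astype(int)
W=lambda m:np.array([world("wrist",(x,y),d[y,x],st) for y,x in zip(*np.nonzero(m)) if d[y,x]>0])
r=W((im[:,:,0]>90)&(im[:,:,0]>2.5*im[:,:,1])&(im[:,:,0]>2.5*im[:,:,2])&(np.arange(640)<420)&(np.arange(480)<330)[:,None])
r=r[np.abs(r[:,2]-153)<2]
f=lambda p:p[np.argsort(p[:,0])]
print("arm top",len(r),r.min(0),r.max(0))
for x in(560,575,590,600,606):
    s=r[np.abs(r[:,0]-x)<2];print(x,s[:,1].min(),s[:,1].max())
g=W((im[:,:,1]>180)&(im[:,:,0]<130)&(im[:,:,2]<130));g=g[np.abs(g[:,2]-129)<2]
print("mark",len(g),g.mean(0),np.percentile(g,3,axis=0),np.percentile(g,97,axis=0))
h=W((np.arange(640)>405)&(np.arange(640)<495)&((np.arange(480)>250)&(np.arange(480)<335))[:,None]);h=h[np.abs(h[:,2]-160)<2];print("hub",len(h),(h.min(0)+h.max(0))/2,np.ptp(h,0))
```

```text
arm top 3085 [ 550.4 -169.7  151. ] [ 609.4 -155.   155. ]
560 -166.0746067217919 -155.67665297835697
575 -167.6314857372662 -157.7073972653712
590 -168.9067919176648 -159.20047288008283
600 -169.62000500851292 -160.21514523050237
606 -167.26314754523867 -161.07006954821924
mark 817 [ 616.4 -172.1  129.1] [ 610.9 -178.9  127.8] [ 621.8 -164.7  130.4]
hub 5298 [ 534.8 -158.8  160. ] [33.  33.1  4. ]
```

Run:
```python
from plan import *
json.dump([*push(-3,1)[:3],-183],open("cmd.json","w"))
a=[max(-3-3.5*(i+1)/3,-6.5) for i in range(5)]
plan([[push(x,1,psi=x-180) for x in a]])
```

```text
[[0.003, -0.001, -0.0, 0.039, 1], [0.007, -0.002, -0.0, 0.078, 1], [0.01, -0.002, -0.0, 0.117, 1], [0.01, -0.002, -0.0, 0.117, 1], [0.01, -0.002, -0.0, 0.117, 1]]
end [ 586.3 -151.2  149.  -186.5]
```

Next come the final nudge, a backward retreat (tool -x), a lift, and a re-measurement.

apply_moves([
  [0.003, -0.001, 0, 0.039, 1],
  [0.007, -0.002, 0, 0.078, 1],
  [0.01, -0.002, 0, 0.117, 1],
  [0.01, -0.002, 0, 0.117, 1],
  [0.01, -0.002, 0, 0.117, 1],
])

```text
time_s: 18.1
eef_pos: [586.4, -151.0, 149.0]
eef_rot: [-2.092, 2.344, 0.0]
ft_force: [-1.5, 3.0, 1.2]
opening: 0.7
grip_force: 1.5
```

apply_moves([
  [-0.02, 0, 0, 0, 1],
  [-0.04, 0, 0, 0, 1],
  [-0.05, 0, 0, 0, 1],
  [-0.05, 0, -0.1, 0, 1],
  [-0.05, 0, -0.2, 0, 1],
])

```text
time_s: 18.52
eef_pos: [587.0, -135.3, 207.7]
eef_rot: [2.091, -2.342, -0.006]
ft_force: [0.8, 0.9, -0.2]
opening: 0.6
grip_force: 0.0
```

apply_moves([
  [-0.05, 0, -0.05, 0, 1],
  [-0.1, 0, -0.1, 0, 1],
  [-0.15, 0, -0.1, 0, 1],
  [-0.15, 0, -0.1, 0, 1],
  [-0.15, 0, -0.1, 0, 1],
])

```text
time_s: 18.93
eef_pos: [592.9, -90.6, 238.0]
eef_rot: [2.094, -2.341, -0.001]
ft_force: [-0.2, 0.8, -0.2]
opening: 0.7
grip_force: 0.0
```

Run:
```python
from h import *
np.set_printoptions(precision=1,suppress=True)
im,d,st=snap("wrist","w7");t,_,_=snap("top","top7");print(st["time_s"],st["eef_pos"],st["ft_force"])
im=im.astype(int)
W=lambda m:np.array([world("wrist",(x,y),d[y,x],st) for y,x in zip(*np.nonzero(m)) if d[y,x]>0])
near=lambda p,z:p[(np.abs(p[:,2]-z)<2.5)&(np.hypot(p[:,0]-535,p[:,1]+158)<95)]
r=near(W((im[:,:,0]>90)&(im[:,:,0]>2.5*im[:,:,1])&(im[:,:,0]>2.5*im[:,:,2])),153)
g=near(W((im[:,:,1]>150)&(im[:,:,0]<130)&(im[:,:,2]<130)),129)
print(len(r),len(g),g.mean(0))
H=np.array([534.8,-158.8]);an=lambda p:np.degrees(np.arctan2(p[1]-H[1],p[0]-H[0]))
for x in(560,575,590,600,607):
    s=r[np.abs(r[:,0]-x)<2]
    if len(s): print(x,an([x,(s[:,1].min()+s[:,1].max())/2]))
print("mark",an(g.mean(0)))
c=cv2.resize(t[192:297,340:440],None,fx=1.6,fy=1.6,interpolation=2)
o=im.astype(np.uint8);o[480-c.shape[0]:,640-c.shape[1]:]=c;cv2.imwrite("pics/c7.png",o[:,:,::-1])
```

```text
18.9333 [592.9 -90.6 238. ] [-0.2  0.8 -0.2]
1684 545 [ 617.1 -170.1  129.1]
560 -7.483628476442572
575 -7.7858534005213516
590 -8.322140824894317
600 -8.504458922212192
607 -8.289623417667345
mark -7.808675933773006
```

View pics/c7.png

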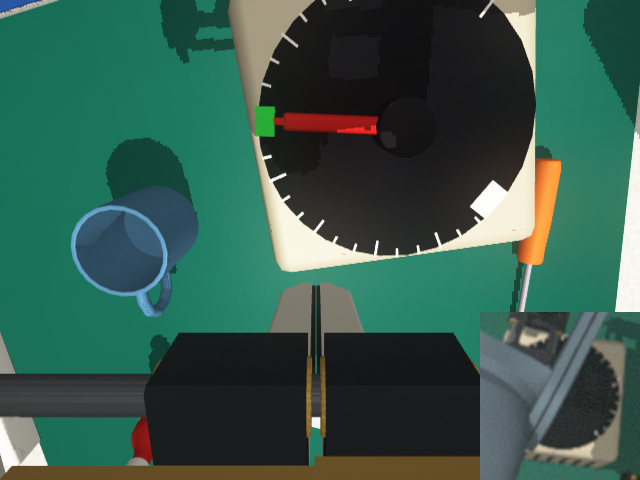

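The pointer tip (276,121) points at the middle of the green mark (265,121), the angles agree within 0.5°, and the arm is clear of everything. Handing in.

```bash
python3 -c "from cell import *; print(job_done())"
```

```text
the job is handed in; nothing more can be done
None
```

I've handed the job in: the pointer was pushed back to zero, the breaker toggle was switched on, and the pointer was left within about 0.5° of the green mark's middle, with the arm clear; the judge gave no verdict.

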